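# Lower the inspection camera by one hole and lock it

### The job

The inspection camera hangs too high on its telescoping stand. Press in the red release button on the head of the sliding column, lower the column to its next hole only, so that the button springs fully out again there, and then turn the blue lock knob clockwise until it has clicked past its detent. Do not disturb the label roll under the camera or the note pad, marker and phone lying round the stand.

Things in the scene. Friction and masses are not known exactly. Their poses are not given: they have to be found in the camera images.
- stand: The whole stand, fixed to the desk: dark steel foot 130 x 110 x 14 mm; the origin is the centre of its underside, z up, +x towards the camera side, -x towards the lock knob, -y towards the red button. An upright fixed post carries the sliding sleeve.
- sleeve (a joint): How far the sliding column is lowered, m: 0 at the start (latched in its upper hole), end stop 0.038. The next hole lies 17 to 27 mm lower; how far differs from stand to stand, is not visible and must be felt. The pin drops in, with 1 to 2 mm play, and stops the column hard, but only if the button is not held in: with it held in, the column runs past the hole.
- head_grip (a point): Centre of the column's head, a black block 34 (x) by 36 (y) by 36 mm high, at button height (150 mm over the desk at the start). Axes as the stand. Red button on the -y face, +y face plain; the camera's boom leaves the +x face, the knob's bracket the -x side, both just below button height. A black cap 30 mm across rises above it to head_top.
- head_top (a point): Centre of the flat top of the head's cap, 30 mm across, 42 mm above head_grip: a place to push the column down. The column (about 0.4 kg with camera) stays where it is left by its own friction of about 10 N; pushing it down takes under 10 N between holes.
- button_face (a point): Centre of the outer face of the red round button, 18 mm across, on the -y face of the head; at rest it stands 30 mm from the column's axis. Axes as the stand; pressing moves it to +y. A steel bezel of 25 mm diameter round it stands 21 mm from the column's axis.
- release_button (a joint): How far the button is pressed, m: 0 fully out (pin in a hole), 0.009 fully in (face level with its bezel). The pin leaves the hole at 0.006 and rides on the post at about 0.005 between holes. Spring 3 N at first, 6 N fully in. It is pressed by squeezing the head between button and the plain face behind it; 48 mm wide at rest, 39 mm with the button in.
- lock_knob (a joint): Angle of the lock knob, rad, growing clockwise seen from above; starts between 0 and 0.2. At 0 the grip bar lies along the stand's x. A spring ball resists (up to about 0.15 N m) from about 0.4 and lets go past 0.65; beyond about 0.87 it has clicked over; it stops at 1.25.
- knob_grip (a point): Grip point of the lock knob, on its upright axis, 75 mm from the column axis on the stand's -x side: a blue bar 36 mm long, 12 mm thick and 28 mm high on a black disc of 42 mm diameter. The point lies 10 mm below the bar's top and 16 mm above the disc. Its x axis runs along the bar and turns with the knob. The knob rides down with the column.
- label_roll: White roll of labels lying flat, 72 mm across, 30 mm high, under the camera; origin at the centre of its underside. Leave it alone.
- note_pad: Yellow note block 76 x 76 x 22 mm; origin at the centre of its underside. Leave it alone.
- marker: White marker with a blue cap, 132 x 12 x 13 mm, lying; origin at the centre of its underside. Leave it alone.
- phone: Flat black telephone 148 x 72 x 8 mm; origin at the centre of its underside. Leave it alone.
Things that resemble listed ones, but are neither listed nor needed, are in the scene too. Of the things that look like the stand, the largest one is meant.

How it is judged:
By the outcome, as a careful person would: the job done as asked, in the order asked, and still so for the second after the job is handed in, with the robot touching nothing.
It also fails if it takes over 58 s, if anything falls off the work surface, if the arm or the gripper's body presses on something with over 40 N, if the wrist force passes 120 N, or if a joint passes its speed limit or range.

### The arm

A 6-joint arm with a two-finger parallel gripper is mounted at the origin on a cart in front of the work surface, level with it; the furniture and walls round the work are solid. World frame = base frame: x ahead of the robot, y to its left, z up, the work surface at z = 0. Lengths are in mm, angles in rad, forces in N, time in s.
With the tool pointing down it reaches from about 400 to 925 mm from the base axis. Payload 12.5 kg.
Tool frame: the origin (TCP) lies at the very end of the fingers, on their centre line; the grasp point (between the pads) lies 19 mm behind it; z points along the fingers, y is the direction in which the jaws open and shut (so a half turn about z gives the same grasp; the last joint's range is limited). The gripper opens to 95 mm and grips with 3 to 60 N. Pads are 20 mm wide; open, the fingers measure 119 mm over their backs; the gripper's body (75 mm by 180 mm) begins 59 mm behind the grasp point.
Start: joints at [1.185, 0.491, 1.559, -0, 1.092, -0.106], TCP at [172.585, 600.717, 214.661] pointing down, gripper open.
Joint ranges: [-3.1, 3.1], [-0.84, 2.19], [0.05, 2.79], [-1.13, 4.28], [0.06, 2.93], [-2.69, 2.69]. Speed limits (rad/s): [2.22, 2.22, 2.79, 3.14, 3.14, 3.14].

### API

Orientations are given as a unit quaternion [x, y, z, w].
In Python, from rig import monitor, get_image, camera_params, job, search_frame, masks_of gives the robot as it stands.
- The arm moves only by the tool arm_command, never from a script. Its argument "targets" is a list of rows, each an object with "translation": the shift along the tool's x, y, z in mm, a list of three; "angular": the turn, a rotation vector about the tool's x, y, z in rad, a list of three; "grip": the closure, from -1 (fully open) to 1 (shut). In form: [{"translation": [x, y, z], "angular": [wx, wy, wz], "grip": grip}, ...]. A call has 1 to 20 rows; each row is the pose to reach, as a shift and turn from the pose commanded when the call began, along the tool's axes at that moment; what a row does not reach only later rows make up. A row lasts 1/10 s, in which the tool goes at most 50 mm and 8.59 degrees, less where a joint would pass 70% of its speed; a pose out of reach is approached as far as the arm can. A call with a gripper value outside its range is refused whole. The fingers move at their own pace and stop on an object; "force" is the grip in N (left out, the last holds). Time passes only in rows, so rows that repeat a pose let the fingers close. It gives the time, the measured TCP pose, the force and the opening at its end, in the units of the state.
- monitor.state(): the state, without advancing time (a new reading comes with each control period).
- get_image(name): name is "scene" or "top" or "wrist"; returns the picture (480x640x3 uint8, red, green, blue); there is no depth.
- camera_params(name): a dict with "fov_y" (degrees; the focal length in pixels is half the picture's height over the tangent of half this angle, whatever the lens; pixels are square), "cx", "cy" (the principal point, pixels), "camera_from_world" (4x4, takes a point from world to camera coordinates); the wrist camera has in their place "mount" (4x4, takes a point from camera to tool coordinates, whose origin is the TCP and whose axes are the flange's). Camera axes: x right, y up, looking along -z (the intrinsics and any distortion apply to the point x, -y, -z); pixel columns grow to the right and rows downward; lengths in mm; the calibration is good to about 2 mm. A picture is of the moment at which its call begins: read the wrist's pose just before it. camera_params takes no time and is no camera call.
- job.sign_off(): hands the job in, once; it reports no verdict.
Trained networks look in the newest picture that a camera, given by its name, has taken for a name from the list of things; names that differ only in an ending like _2 or _b are one class to them, and where a whole thing is asked for, a point or a joint stands for the part that bears it (a point fixed in the world has none). Each returns a list of dicts, best first, with "confidence" (0 to 1); they miss things now and then, are a little off and sometimes report something else, mostly with a low value. They report only what shows in the picture. A call takes as long as a camera call. They do not tell look-alikes from the thing itself.
- search_frame(camera, target): "point" ([x, y, z] in mm, in world coordinates, good to about 4 mm: the middle of the surface that is visible of it).
- masks_of(camera, target): "pixels" (480x640 bool, what is visible of it).
The state is a dict: "time_s": time; "joint_positions": joint angles; "qd": joint speeds; "tau": joint torques, N m; "position": TCP position; "orientation": TCP orientation; "contact_force": force on the tool from outside, world axes, zero at the start; "ft_torque": the same for the moment, N m; "gripper_width": finger opening in mm.
Only numpy, scipy, OpenCV 4.12 (cv2) and the standard library are available. Lean on these libraries where they do the work, as an engineer would, in place of code of your own. Each camera call takes 0.05 s, during which the arm holds its last target. There are 200 camera calls.

## Working session

There is one attempt and no reset: what is moved stays moved. The work goes in short steps, Python scripts to look and compute and a tool call to move; the robot and the scene stay as the last step left them, time stands still between calls to the robot, and variables do not carry over. Pictures are saved under pics/ and viewed, about 8 in all and at most 12, crops included, and the job is handed in when it is done.

Besides the shell and the picture viewer there is one more tool, called in YAML: its name, and indented under it one key for each argument. arm_command: Moves the arm, as the interface text tells. Its arguments: {"type":"object","properties":{"targets":{"type":"array"},"force":{"type":"number"}},"required":["targets"]}

```bash
mkdir -p pics; ls
python3 - <<'E'
from rig import *
import cv2,numpy as np
s=monitor.state();print({k:np.round(v,3).tolist() for k,v in s.items()})
ims=[]
for c in ["scene","top"]:
    im=get_image(c);cv2.imwrite(f"pics/{c}0.png",im[:,:,::-1])
    p=camera_params(c);print(c,p["fov_y"],p["cx"],p["cy"],{k:v for k,v in p.items() if k not in("fov_y","cx","cy")})
    for t in ["stand","head_grip","head_top","button_face","knob_grip","label_roll","note_pad","marker","phone"]:
        print(c,t,[(np.round(r["point"]).tolist(),round(r["confidence"],2)) for r in search_frame(c,t)])
E
```

```text
pics
{'time_s': 0.0, 'joint_positions': [1.185, 0.492, 1.559, 0.0, 1.092, -0.106], 'qd': [0.001, -0.002, -0.0, -0.0, 0.001, 0.001], 'tau': [0.001, -61.266, -25.818, 0.069, 0.048, -0.0], 'position': [172.48, 600.478, 214.063], 'orientation': [0.139, 0.99, -0.001, -0.0], 'contact_force': [0.983, -0.362, -0.0], 'ft_torque': [-0.037, 0.019, -0.069], 'gripper_width': 95.388}
scene 46.45195675711557 318.7408060185158 237.1411273140362 {'camera_from_world': array([[ 5.83897027e-01, -8.11797218e-01, -7.03842229e-03,
        -3.16660003e+02],
       [ 6.17547832e-01,  4.38519178e-01,  6.52943799e-01,
        -4.18832112e+02],
       [-5.26971477e-01, -3.85598505e-01,  7.57373657e-01,
        -9.61648991e+02],
       [ 0.00000000e+00,  0.00000000e+00,  0.00000000e+00,
         1.00000000e+00]])}
scene stand [([344.0, -9.0, 77.0], 0.8), ([599.0, -38.0, 88.0], 0.78), ([552.0, 152.0, 62.0], 0.75)]
scene head_grip [([598.0, -41.0, 146.0], 0.77), ([553.0, 147.0, 114.0], 0.7), ([343.0, -14.0, 114.0], 0.64)]
scene head_top [([345.0, -10.0, 114.0], 0.8), ([597.0, -32.0, 147.0], 0.72), ([554.0, 150.0, 
[... 900 characters left out ...]

top stand [([354.0, -1.0, 9.0], 0.94), ([604.0, -32.0, 132.0], 0.7), ([552.0, 140.0, 98.0], 0.6)]
top head_grip [([561.0, 148.0, 116.0], 0.98), ([357.0, -4.0, 114.0], 0.85), ([606.0, -28.0, 144.0], 0.8)]
top head_top [([558.0, 147.0, 115.0], 0.89), ([355.0, -2.0, 116.0], 0.84), ([608.0, -30.0, 153.0], 0.81), ([531.0, -32.0, 144.0], 0.39)]
top button_face [([609.0, -31.0, 148.0], 0.72), ([587.0, -301.0, 9.0], 0.41)]
top knob_grip [([531.0, -27.0, 144.0], 0.66), ([499.0, 166.0, 115.0], 0.61), ([293.0, -22.0, 115.0], 0.49)]
top label_roll [([706.0, -20.0, 31.0], 0.53)]
top note_pad [([480.0, 313.0, 23.0], 0.63)]
top marker [([419.0, -321.0, 9.0], 0.45)]
top phone [([590.0, -300.0, 6.0], 0.72)]
```

View pics/scene0.png

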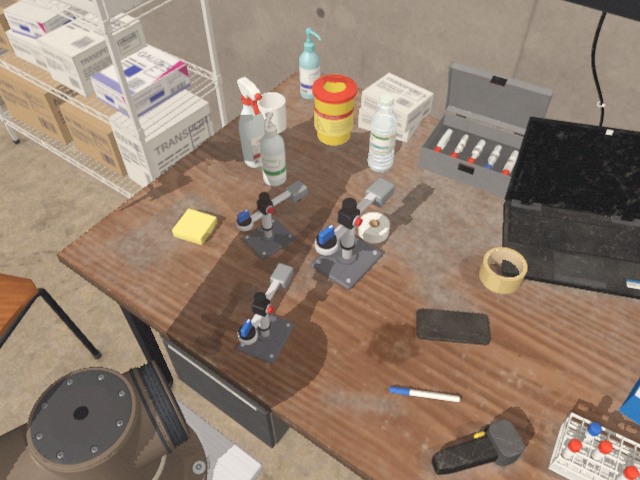

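View pics/top0.png

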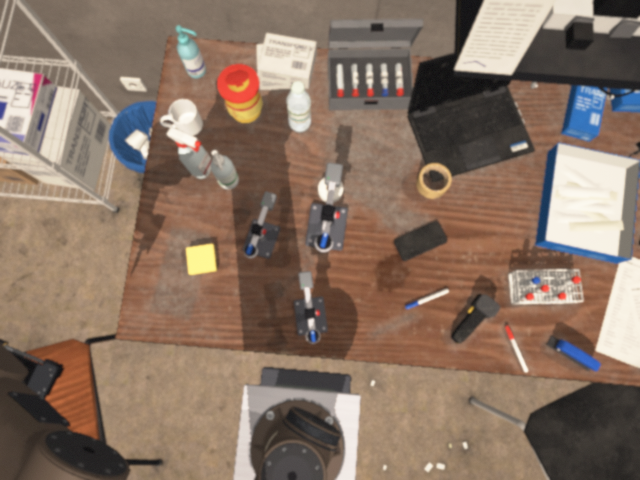

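Scene picture: the largest stand is the one at scene pixel (348,230) / top (327,225), about (604,-31). The two smaller ones are look-alikes at (555,150) and (350,-5). The straight path above the desk is clear, so I'll hover over the stand and look with the wrist camera.

arm_command:
  targets:
    - {"translation": [0, 0, -50], "angular": [0, 0, 0], "grip": -1}
    - {"translation": [0, 0, -100], "angular": [0, 0, 0], "grip": -1}
    - {"translation": [-546, -500, -100], "angular": [0, 0, -0.28], "grip": -1}
    - {"translation": [-546, -500, -100], "angular": [0, 0, -0.28], "grip": -1}
    - {"translation": [-546, -500, -100], "angular": [0, 0, -0.28], "grip": -1}
    - {"translation": [-546, -500, -100], "angular": [0, 0, -0.28], "grip": -1}
    - {"translation": [-546, -500, -100], "angular": [0, 0, -0.28], "grip": -1}
    - {"translation": [-546, -500, -100], "angular": [0, 0, -0.28], "grip": -1}
    - {"translation": [-546, -500, -100], "angular": [0, 0, -0.28], "grip": -1}
    - {"translation": [-546, -500, -100], "angular": [0, 0, -0.28], "grip": -1}
    - {"translation": [-546, -500, -100], "angular": [0, 0, -0.28], "grip": -1}
    - {"translation": [-546, -500, -100], "angular": [0, 0, -0.28], "grip": -1}
    - {"translation": [-546, -500, -100], "angular": [0, 0, -0.28], "grip": -1}
    - {"translation": [-546, -500, -100], "angular": [0, 0, -0.28], "grip": -1}
    - {"translation": [-546, -500, -100], "angular": [0, 0, -0.28], "grip": -1}
    - {"translation": [-546, -500, -100], "angular": [0, 0, -0.28], "grip": -1}
    - {"translation": [-546, -500, -100], "angular": [0, 0, -0.28], "grip": -1}
    - {"translation": [-546, -500, -100], "angular": [0, 0, -0.28], "grip": -1}
    - {"translation": [-546, -500, -100], "angular": [0, 0, -0.28], "grip": -1}
    - {"translation": [-546, -500, -100], "angular": [0, 0, -0.28], "grip": -1}

```text
time_s: 3.0
position: [558.8, -29.9, 314.7]
orientation: [-0.0, 1.0, 0.0, -0.0]
contact_force: [-0.4, 1.1, -0.4]
gripper_width: 95.2
```

```bash
cat > h.py <<'E'
from rig import *
import cv2,numpy as np
from scipy.spatial.transform import Rotation as R
def st():
    s=monitor.state();print("t",round(s["time_s"],2),"p",np.round(s["position"],1),"q6",np.round(s["joint_positions"],3),"F",np.round(s["contact_force"],1),"w",round(s["gripper_width"],1))
    M=np.eye(4);M[:3,:3]=R.from_quat(s["orientation"]).as_matrix();M[:3,3]=s["position"];print("toolx",np.round(M[:3,0],4),"tooly",np.round(M[:3,1],4));return M
def cam(c,M=None):
    p=camera_params(c);f=240/np.tan(np.radians(p["fov_y"]/2))
    cw=p["camera_from_world"] if "camera_from_world" in p else np.linalg.inv(M@p["mount"])
    return f,p["cx"],p["cy"],cw
def proj(c,P,M=None):
    f,cx,cy,cw=cam(c,M);q=np.c_[np.atleast_2d(P),np.ones(len(np.atleast_2d(P)))]@cw.T
    return np.c_[cx+f*q[:,0]/-q[:,2],cy+f*-q[:,1]/-q[:,2]]
def ray(c,px,z,M=None):
    f,cx,cy,cw=cam(c,M);wc=np.linalg.inv(cw)
    d=wc[:3,:3]@[(px[0]-cx)/f,-(px[1]-cy)/f,-1];o=wc[:3,3];return o+d*(z-o[2])/d[2]
E
python3 - <<'E'
from h import *
M=st();im=get_image("wrist");cv2.imwrite("pics/w1.png",im[:,:,::-1])
print(camera_params("wrist"))
for t in ["stand","head_grip","head_top","button_face","knob_grip"]:
    print(t,[(np.round(r["point"]).tolist(),round(r["confidence"],2)) for r in search_frame("wrist",t)])
E
```

```text
t 3.0 p [558.8 -29.9 314.7] q6 [-0.172  0.309  1.578  0.     1.254 -1.743] F [-0.4  1.1 -0.4] w 95.2
toolx [-1.e+00 -7.e-04  1.e-04] tooly [-7.e-04  1.e+00  2.e-04]
{'fov_y': 62.151828781580264, 'cx': 321.3197589956079, 'cy': 236.79535483456283, 'mount': array([[-3.27615631e-04,  9.64630448e-01,  2.63605751e-01,
         7.52517310e+01],
       [ 9.99999510e-01,  5.62418317e-04, -8.15271907e-04,
        -1.46161008e-01],
       [-9.34692808e-04,  2.63605354e-01, -9.64630159e-01,
        -1.70330628e+02],
       [ 0.00000000e+00,  0.00000000e+00,  0.00000000e+00,
         1.00000000e+00]])}
stand [([599.0, -33.0, 139.0], 0.84), ([396.0, 10.0, 20.0], 0.82), ([549.0, 148.0, 99.0], 0.55)]
head_grip [([597.0, -33.0, 145.0], 0.88), ([558.0, 149.0, 115.0], 0.72), ([432.0, 11.0, 110.0], 0.59)]
head_top [([556.0, 152.0, 112.0], 0.7), ([597.0, -27.0, 144.0], 0.64), ([424.0, 10.0, 120.0], 0.63), ([600.0, -32.0, 137.0], 0.45)]
button_face [([555.0, 132.0, 115.0], 0.63), ([607.0, -55.0, 157.0], 0.56), ([592.0, -29.0, 147.0], 0.49)]
knob_grip [([533.0, -25.0, 146.0], 0.59), ([501.0, 166.0, 120.0], 0.55)]
```

View pics/w1.png

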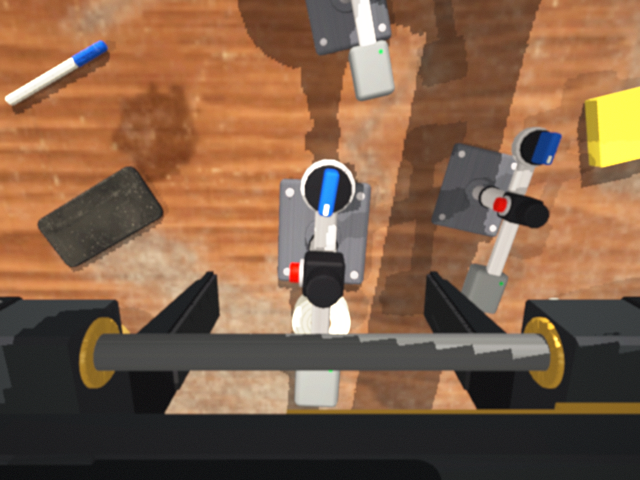

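Wrist picture: the target stand's foot spans about (280,180) to (370,285), the knob bar is at (328,190), the black cap at (324,283) and the button at (294,271). I'll view an enlarged crop to get the edges.

Run:
```python
import cv2
im=cv2.imread("pics/w1.png")[145:305,240:420]
cv2.imwrite("pics/w1c.png",cv2.resize(im,None,fx=3.7,fy=3.7,interpolation=cv2.INTER_CUBIC))
```

```text
(no output)
```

View pics/w1c.png

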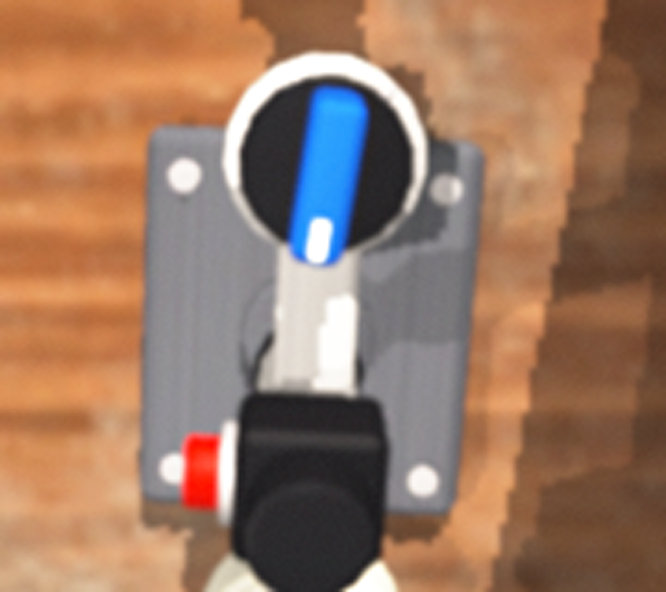

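Crop: four foot bolts at crop px (184,175), (446,190), (172,468) and (423,481), cap disc centre about (310,540), knob bar from (338,100) to (316,250), black disc centre about (327,163).

Run:
```python
from h import *
M=st()
f=lambda a,z:ray("wrist",np.array(a)/3.7+[240,145],z,M)
B=[f(a,15)[:2] for a in [(184,175),(446,190),(172,468),(423,481)]]
print("bolts",np.round(B,1),"mean",np.mean(B,0))
print("yaw",[np.degrees(np.arctan2(d[1],d[0])) for d in (B[2]-B[0],B[3]-B[1])],[np.degrees(np.arctan2(-d[0],d[1])) for d in (B[1]-B[0],B[3]-B[2])])
print("captop",f((310,540),192),"disc",[f((327,163),z) for z in(125,135,140)])
for z in (145,155,160): print("bar",z,f((338,95),z),f((318,240),z), )
rb=f((185,470),150);print("button",rb,"diskL/R@130",f((240,163),130),f((414,163),130))
# two-view knob/head masks (top & scene) lines for head edges
```

```text
t 3.3 p [559.1 -30.  314.9] q6 [-0.172  0.309  1.578  0.     1.254 -1.744] F [ 0.5 -0.1  0.5] w 95.2
toolx [-1.0e+00 -1.2e-03 -4.0e-04] tooly [-0.0012  1.      0.    ]
bolts [[557.7 -67.2]
 [562.5  17. ]
 [657.6 -73.3]
 [662.2  11.9]] mean [609.993235   -27.92298639]
yaw [np.float64(-3.4785944762768386), np.float64(-2.9481598693552824)] [np.float64(-3.260180059253777), np.float64(-3.124208680311341)]
captop [608.51901849 -27.89529706 192.        ] disc [array([537.40461831, -23.43616605, 125.        ]), array([535.91552907, -23.62503421, 135.        ]), array([535.17098445, -23.71946829, 140.        ])]
bar 145 [518.79536114 -21.38177599 145.        ] [552.59358605 -25.82851877 145.        ]
bar 155 [517.76576744 -21.64213962 155.        ] [550.57045033 -25.95816471 155.        ]
bar 160 [517.25097059 -21.77232143 160.        ] [549.55888246 -26.02298767 160.        ]
button [608.18599347 -57.81482783 150.        ] diskL/R@130 [536.67507923 -44.58219065 130.        ] [536.64506643  -2.47659896 130.        ]
```

arm_command:
  targets:
    - {"translation": [-50, 0.5, 0], "angular": [0, 0, 0.056], "grip": -1}
    - {"translation": [-50, 0.5, 0], "angular": [0, 0, 0.056], "grip": -1}
    - {"translation": [-50, 0.5, 40], "angular": [0, 0, 0.056], "grip": -1}
    - {"translation": [-50, 0.5, 80], "angular": [0, 0, 0.056], "grip": -1}
    - {"translation": [-50, 0.5, 80], "angular": [0, 0, 0.056], "grip": -1}
    - {"translation": [-50, 0.5, 80], "angular": [0, 0, 0.056], "grip": -1}

```text
time_s: 3.9
position: [609.4, -30.0, 235.6]
orientation: [0.028, 1.0, 0.0, -0.0]
contact_force: [0.5, -0.2, 0.3]
gripper_width: 95.1
```

Run:
```python
from h import *
M=st();im=get_image("wrist");im2=get_image("scene")
a=im[200:480,160:480,::-1];u=proj("scene",[[609,-28,150]])[0].astype(int);print(u)
b=im2[u[1]-70:u[1]+70,u[0]-80:u[0]+80,::-1]
cv2.imwrite("pics/w2.png",np.hstack([cv2.resize(a,(400,350)),cv2.resize(b,(400,350),interpolation=cv2.INTER_CUBIC)]))
```

```text
t 3.9 p [609.4 -30.  235.6] q6 [-0.157  0.45   1.571  0.     1.121 -1.673] F [ 0.5 -0.2  0.3] w 95.1
toolx [-9.985e-01  5.540e-02  2.000e-04] tooly [5.540e-02 9.985e-01 1.000e-04]
[348 216]
```

View pics/w2.png

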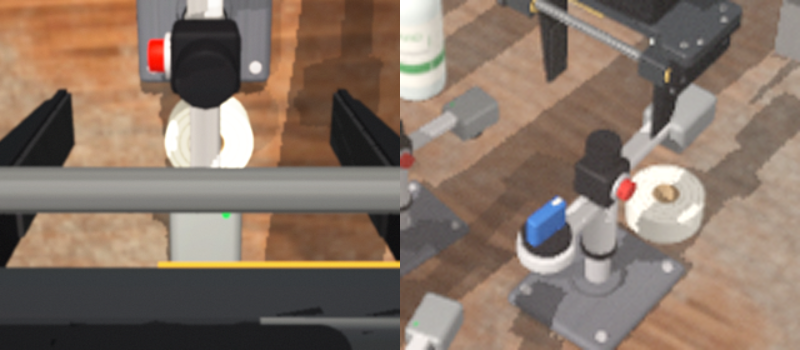

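The picture shows the head centred between the open fingers, with the boom and camera clear of them. Descending to button height.

arm_command:
  targets:
    - {"translation": [0, 0.5, 35], "angular": [0, 0, 0], "grip": -1}
    - {"translation": [0, 0.5, 70], "angular": [0, 0, 0], "grip": -1}
    - {"translation": [0, 0.5, 90], "angular": [0, 0, 0], "grip": -1}
    - {"translation": [0, 0.5, 105], "angular": [0, 0, 0], "grip": -1}
    - {"translation": [0, 0.5, 105], "angular": [0, 0, 0], "grip": -0.3}
    - {"translation": [0, 0.5, 105], "angular": [0, 0, 0], "grip": -0.3}
    - {"translation": [0, 0.5, 105], "angular": [0, 0, 0], "grip": -0.3}
    - {"translation": [0, 0.5, 105], "angular": [0, 0, 0], "grip": -0.3}
  force: 20

```text
time_s: 4.8
position: [609.8, -29.7, 131.0]
orientation: [0.028, 1.0, -0.0, 0.001]
contact_force: [-0.3, 0.3, 0.6]
gripper_width: 68.8
```

Run:
```python
from h import *
M=st();im=get_image("wrist");im2=get_image("scene")
a=im[200:480,160:480,::-1];u=[348,216]
b=im2[u[1]-70:u[1]+70,u[0]-80:u[0]+80,::-1]
cv2.imwrite("pics/w3.png",np.hstack([cv2.resize(a,(400,350)),cv2.resize(b,(400,350),interpolation=cv2.INTER_CUBIC)]))
```

```text
t 4.8 p [609.8 -29.7 131. ] q6 [-0.157  0.562  1.684  0.     0.894 -1.672] F [-0.3  0.3  0.6] w 68.8
toolx [-0.9984  0.0557 -0.0021] tooly [ 5.570e-02  9.984e-01 -1.000e-04]
```

View pics/w3.png

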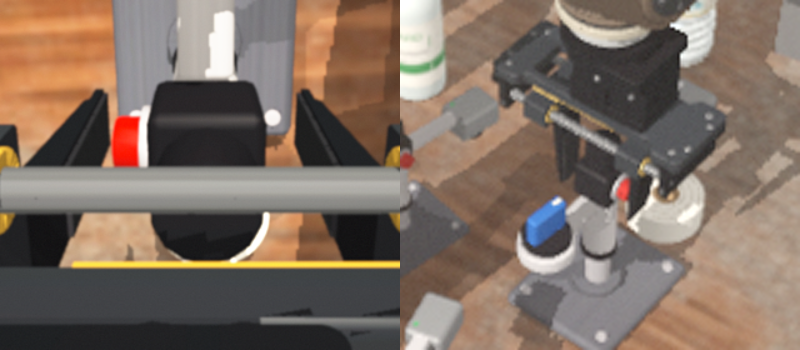

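Picture: the button is between the left finger and the head. The gaps (left small, right larger) match the intended offset. Squeezing.

arm_command:
  targets:
    - {"translation": [0, 0, 0], "angular": [0, 0, 0], "grip": 1}
    - {"translation": [0, 0, 0], "angular": [0, 0, 0], "grip": 1}
    - {"translation": [0, 0, 0], "angular": [0, 0, 0], "grip": 1}
    - {"translation": [0, 0, 0], "angular": [0, 0, 0], "grip": 1}
    - {"translation": [0, 0, 0], "angular": [0, 0, 0], "grip": 1}
    - {"translation": [0, 0, 0], "angular": [0, 0, 0], "grip": 1}
    - {"translation": [0, 0, 0], "angular": [0, 0, 0], "grip": 1}
  force: 25

```text
time_s: 5.6
position: [609.4, -29.8, 129.9]
orientation: [0.028, 1.0, -0.0, 0.0]
contact_force: [-1.2, -2.4, 5.4]
gripper_width: 38.7
```

arm_command:
  targets:
    - {"translation": [0, 0, 2], "angular": [0, 0, 0], "grip": 1}
    - {"translation": [0, 0, 4], "angular": [0, 0, 0], "grip": 1}
    - {"translation": [0, 0, 6], "angular": [0, 0, 0], "grip": 1}
    - {"translation": [0, 0, 8], "angular": [0, 0, 0], "grip": 1}
    - {"translation": [0, 0, 10], "angular": [0, 0, 0], "grip": 1}
    - {"translation": [0, 0, 10], "angular": [0, 0, 0], "grip": 1}
    - {"translation": [0, 0, 10], "angular": [0, 0, 0], "grip": 1}

```text
time_s: 6.3
position: [609.4, -29.8, 119.7]
orientation: [0.028, 1.0, -0.0, 0.0]
contact_force: [-1.0, -3.0, 3.0]
gripper_width: 38.6
```

Moved down 10 mm. Releasing the button and rising above the head, then checking.

arm_command:
  targets:
    - {"translation": [0, 0, 0], "angular": [0, 0, 0], "grip": -0.4}
    - {"translation": [0, 0, 0], "angular": [0, 0, 0], "grip": -0.4}
    - {"translation": [0, 0, 0], "angular": [0, 0, 0], "grip": -0.4}
    - {"translation": [0, 0, 0], "angular": [0, 0, 0], "grip": -0.4}
    - {"translation": [0, 0, -30], "angular": [0, 0, 0], "grip": -0.4}
    - {"translation": [0, 0, -70], "angular": [0, 0, 0], "grip": -0.4}
    - {"translation": [0, 0, -90], "angular": [0, 0, 0], "grip": -0.4}
    - {"translation": [0, 0, -90], "angular": [0, 0, 0], "grip": 1}
    - {"translation": [0, 0, -90], "angular": [0, 0, 0], "grip": 1}
    - {"translation": [0, 0, -90], "angular": [0, 0, 0], "grip": 1}
    - {"translation": [0, 0, -90], "angular": [0, 0, 0], "grip": 1}
    - {"translation": [0, 0, -90], "angular": [0, 0, 0], "grip": 1}
    - {"translation": [0, 0, -90], "angular": [0, 0, 0], "grip": 1}
  force: 25

```text
time_s: 7.6
position: [609.2, -29.6, 209.1]
orientation: [0.028, 1.0, 0.0, -0.0]
contact_force: [-0.7, 1.4, -0.3]
gripper_width: 23.7
```

Run:
```python
from h import *
M=st();im=get_image("wrist");im2=get_image("scene");cv2.imwrite("pics/s4.png",im2[:,:,::-1])
a=im[140:420,160:480,::-1];u=[348,216]
b=im2[u[1]-70:u[1]+70,u[0]-80:u[0]+80,::-1]
cv2.imwrite("pics/w4.png",np.hstack([cv2.resize(a,(400,350)),cv2.resize(b,(400,350),interpolation=cv2.INTER_CUBIC)]))
# shift of knob / button between scene0 and s4 (blue and red centroids near the stand)
for f in ("scene0","s4"):
    h=cv2.cvtColor(cv2.imread(f"pics/{f}.png"),cv2.COLOR_BGR2HSV)[190:270,300:380]
    for n,m in (("blue",(h[...,0]>100)&(h[...,0]<125)&(h[...,1]>150)),("red",((h[...,0]<6)|(h[...,0]>174))&(h[...,1]>170)&(h[...,2]>100))):
        ys,xs=np.nonzero(m);print(f,n,xs.mean()+300,ys.mean()+190,len(xs))
print(proj("scene",[[534,-24,150],[534,-24,140],[609,-58,150],[609,-58,140]]))
```

```text
t 7.6 p [609.2 -29.6 209.1] q6 [-0.157  0.475  1.604  0.     1.064 -1.672] F [-0.7  1.4 -0.3] w 23.7
toolx [-9.984e-01  5.580e-02  8.000e-04] tooly [5.580e-02 9.984e-01 2.000e-04]
scene0 blue 325.2094594594595 234.81756756756755 148
scene0 red 358.2647058823529 221.35294117647058 34
s4 blue 323.7866666666667 237.58666666666667 75
s4 red 356.4 224.2 5
[[325.51489186 237.96213257]
 [325.50430281 241.19458345]
 [360.18131087 222.62458163]
 [359.94348241 225.88370555]]
```

View pics/w4.png

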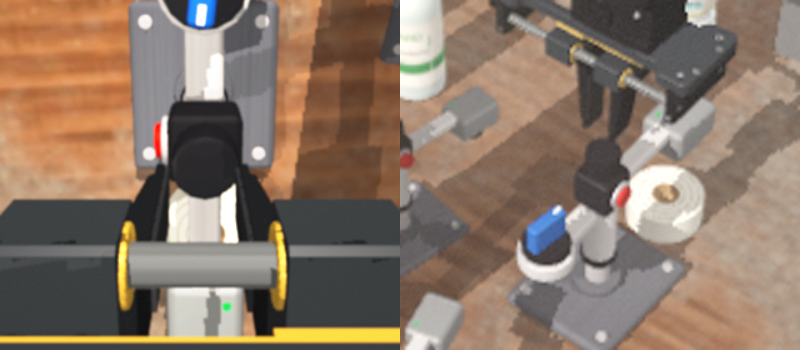

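Picture: the column is about 9–10 mm lower (markers moved 2.8 px) and the button rides half in. Next, closed fingers push on the cap.

arm_command:
  targets:
    - {"translation": [0, 1.5, 0], "angular": [0, 0, 0], "grip": 1}
    - {"translation": [0, 1.5, 0], "angular": [0, 0, 0], "grip": 1}
    - {"translation": [0, 1.5, 6], "angular": [0, 0, 0], "grip": 1}
    - {"translation": [0, 1.5, 12], "angular": [0, 0, 0], "grip": 1}
    - {"translation": [0, 1.5, 18], "angular": [0, 0, 0], "grip": 1}
    - {"translation": [0, 1.5, 22], "angular": [0, 0, 0], "grip": 1}
    - {"translation": [0, 1.5, 24], "angular": [0, 0, 0], "grip": 1}
    - {"translation": [0, 1.5, 26], "angular": [0, 0, 0], "grip": 1}
    - {"translation": [0, 1.5, 28], "angular": [0, 0, 0], "grip": 1}
    - {"translation": [0, 1.5, 30], "angular": [0, 0, 0], "grip": 1}
    - {"translation": [0, 1.5, 30], "angular": [0, 0, 0], "grip": 1}
  force: 25

```text
time_s: 8.8
position: [609.5, -28.1, 180.1]
orientation: [0.028, 1.0, -0.0, 0.0]
contact_force: [-0.4, -0.0, 3.5]
gripper_width: -0.1
```

arm_command:
  targets:
    - {"translation": [0, 0, 1], "angular": [0, 0, 0], "grip": 1}
    - {"translation": [0, 0, 2], "angular": [0, 0, 0], "grip": 1}
    - {"translation": [0, 0, 2], "angular": [0, 0, 0], "grip": 1}

```text
time_s: 9.1
position: [609.5, -28.1, 178.2]
orientation: [0.028, 1.0, -0.0, 0.0]
contact_force: [-1.1, -0.2, 4.3]
gripper_width: 0.1
```

arm_command:
  targets:
    - {"translation": [0, 0, 1], "angular": [0, 0, 0], "grip": 1}
    - {"translation": [0, 0, 2], "angular": [0, 0, 0], "grip": 1}
    - {"translation": [0, 0, 2], "angular": [0, 0, 0], "grip": 1}

```text
time_s: 9.4
position: [609.5, -28.1, 176.2]
orientation: [0.028, 1.0, -0.0, 0.0]
contact_force: [-2.4, -0.5, 5.1]
gripper_width: 0.1
```

arm_command:
  targets:
    - {"translation": [0, 0, 0.7], "angular": [0, 0, 0], "grip": 1}
    - {"translation": [0, 0, 1.5], "angular": [0, 0, 0], "grip": 1}
    - {"translation": [0, 0, 1.5], "angular": [0, 0, 0], "grip": 1}

```text
time_s: 9.7
position: [609.5, -28.1, 174.8]
orientation: [0.028, 1.0, -0.0, 0.0]
contact_force: [-2.0, 0.4, 6.0]
gripper_width: 0.4
```

arm_command:
  targets:
    - {"translation": [0, 0, 0.7], "angular": [0, 0, 0], "grip": 1}
    - {"translation": [0, 0, 1.5], "angular": [0, 0, 0], "grip": 1}
    - {"translation": [0, 0, 1.5], "angular": [0, 0, 0], "grip": 1}

```text
time_s: 10.0
position: [609.5, -28.2, 173.4]
orientation: [0.028, 1.0, -0.0, 0.0]
contact_force: [-2.6, 0.0, 7.2]
gripper_width: 0.7
```

arm_command:
  targets:
    - {"translation": [0, 0, 0.7], "angular": [0, 0, 0], "grip": 1}
    - {"translation": [0, 0, 1.5], "angular": [0, 0, 0], "grip": 1}
    - {"translation": [0, 0, 1.5], "angular": [0, 0, 0], "grip": 1}

```text
time_s: 10.3
position: [609.5, -28.2, 171.8]
orientation: [0.028, 1.0, -0.0, 0.0]
contact_force: [-2.3, 0.0, 6.3]
gripper_width: 0.3
```

arm_command:
  targets:
    - {"translation": [0, 0, 0.7], "angular": [0, 0, 0], "grip": 1}
    - {"translation": [0, 0, 1.4], "angular": [0, 0, 0], "grip": 1}
    - {"translation": [0, 0, 1.4], "angular": [0, 0, 0], "grip": 1}

```text
time_s: 10.6
position: [609.5, -28.2, 170.2]
orientation: [0.028, 1.0, -0.0, 0.0]
contact_force: [-2.6, 0.5, 4.2]
gripper_width: 0.6
```

arm_command:
  targets:
    - {"translation": [0, 0, 0.7], "angular": [0, 0, 0], "grip": 1}
    - {"translation": [0, 0, 1.4], "angular": [0, 0, 0], "grip": 1}
    - {"translation": [0, 0, 1.4], "angular": [0, 0, 0], "grip": 1}

```text
time_s: 10.9
position: [609.5, -28.2, 168.5]
orientation: [0.028, 1.0, -0.0, 0.0]
contact_force: [-1.8, -0.0, 5.6]
gripper_width: 0.5
```

arm_command:
  targets:
    - {"translation": [0, 0, 0.7], "angular": [0, 0, 0], "grip": 1}
    - {"translation": [0, 0, 1.4], "angular": [0, 0, 0], "grip": 1}
    - {"translation": [0, 0, 1.4], "angular": [0, 0, 0], "grip": 1}

```text
time_s: 11.2
position: [609.5, -28.2, 167.1]
orientation: [0.028, 1.0, -0.0, 0.0]
contact_force: [-1.4, 0.2, 6.1]
gripper_width: 0.2
```

arm_command:
  targets:
    - {"translation": [0, 0, 0.6], "angular": [0, 0, 0], "grip": 1}
    - {"translation": [0, 0, 1.2], "angular": [0, 0, 0], "grip": 1}
    - {"translation": [0, 0, 1.2], "angular": [0, 0, 0], "grip": 1}

```text
time_s: 11.5
position: [609.5, -28.2, 166.1]
orientation: [0.028, 1.0, -0.0, 0.0]
contact_force: [-1.1, -0.2, 6.7]
gripper_width: 0.4
```

arm_command:
  targets:
    - {"translation": [0, 0, 0.6], "angular": [0, 0, 0], "grip": 1}
    - {"translation": [0, 0, 1], "angular": [0, 0, 0], "grip": 1}
    - {"translation": [0, 0, 1], "angular": [0, 0, 0], "grip": 1}

```text
time_s: 11.8
position: [609.5, -28.2, 165.7]
orientation: [0.028, 1.0, -0.0, 0.001]
contact_force: [-2.6, -0.0, 12.8]
gripper_width: 0.5
```

Run:
```python
from h import *
M=st();im=get_image("wrist");im2=get_image("scene");cv2.imwrite("pics/s5.png",im2[:,:,::-1])
a=im[120:400,160:480,::-1];u=[348,220]
b=im2[u[1]-56:u[1]+56,u[0]-64:u[0]+64,::-1]
cv2.imwrite("pics/w5.png",np.hstack([cv2.resize(a,(400,350)),cv2.resize(b,(400,350),interpolation=cv2.INTER_CUBIC)]))
for f in ("scene0","s4","s5"):
    h=cv2.cvtColor(cv2.imread(f"pics/{f}.png"),cv2.COLOR_BGR2HSV)[190:270,300:380]
    for n,m in (("blue",(h[...,0]>100)&(h[...,0]<125)&(h[...,1]>150)),("red",((h[...,0]<6)|(h[...,0]>174))&(h[...,1]>170)&(h[...,2]>100))):
        ys,xs=np.nonzero(m);print(f,n,xs.mean()+300,ys.mean()+190,len(xs))
```

```text
t 11.8 p [609.5 -28.2 165.7] q6 [-0.154  0.521  1.652  0.     0.968 -1.669] F [-2.6 -0.  12.8] w 0.5
toolx [-0.9984  0.0558 -0.001 ] tooly [ 5.580e-02  9.984e-01 -1.000e-04]
scene0 blue 325.2094594594595 234.81756756756755 148
scene0 red 358.2647058823529 221.35294117647058 34
s4 blue 323.7866666666667 237.58666666666667 75
s4 red 356.4 224.2 5
s5 blue 324.54285714285714 243.17142857142858 105
s5 red 358.0 229.63636363636363 22
```

View pics/w5.png

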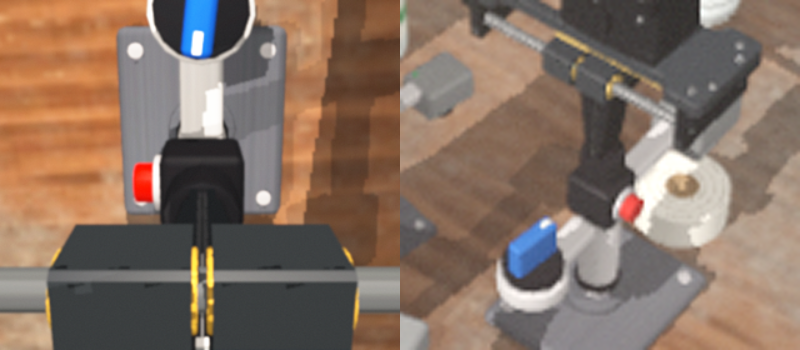

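Force has risen to 12.8 N with no travel, and the red button stands out again. One more small push to confirm the hard stop.

arm_command:
  targets:
    - {"translation": [0, 0, 0.5], "angular": [0, 0, 0], "grip": 1}
    - {"translation": [0, 0, 1], "angular": [0, 0, 0], "grip": 1}
    - {"translation": [0, 0, 1], "angular": [0, 0, 0], "grip": 1}

```text
time_s: 12.2
position: [609.6, -28.2, 165.4]
orientation: [0.028, 1.0, -0.0, 0.001]
contact_force: [-4.7, -0.3, 17.3]
gripper_width: 0.8
```

Latched: hard stop at 17 N. Now up and over to the knob, looking with the wrist camera from two places to get its height.

arm_command:
  targets:
    - {"translation": [0, 0, -30], "angular": [0, 0, 0], "grip": 1}
    - {"translation": [0, 0, -65], "angular": [0, 0, 0], "grip": 0}
    - {"translation": [0, 0, -65], "angular": [0, 0, 0], "grip": -0.2}
    - {"translation": [0, 0, -65], "angular": [0, 0, 0], "grip": -0.2}
    - {"translation": [0, 0, -65], "angular": [0, 0, 0], "grip": -0.2}

```text
time_s: 12.7
position: [608.9, -28.0, 227.5]
orientation: [0.028, 1.0, 0.0, -0.001]
contact_force: [-1.0, 0.6, -0.0]
gripper_width: 27.3
```

```bash
cat >> h.py <<'E'
def bar(im,lo=0):
    h=cv2.cvtColor(np.ascontiguousarray(im[:,:,::-1]),cv2.COLOR_BGR2HSV);m=((h[...,0]>98)&(h[...,0]<125)&(h[...,1]>140)&(h[...,2]>80)).astype(np.uint8)
    n,l,s,c=cv2.connectedComponentsWithStats(m);o=[i for i in range(1,n) if s[i,4]>150 and 200<c[i,0]<440]
    return [(c[i].round(1),s[i].tolist()) for i in o]
E
python3 - <<'E'
from h import *
M=st();np.save("M6.npy",M);im=get_image("wrist");cv2.imwrite("pics/w6.png",im[:,:,::-1]);print(bar(im))
E
```

```text
t 12.7 p [608.9 -28.  227.5] q6 [-0.154  0.457  1.581  0.     1.105 -1.669] F [-1.   0.6 -0. ] w 27.3
toolx [-0.9984  0.0558  0.0018] tooly [5.580e-02 9.984e-01 3.000e-04]
[(array([320.6, 125.8]), [308, 98, 26, 61, 1115])]
```

arm_command:
  targets:
    - {"translation": [40, 0, 0], "angular": [0, 0, 0], "grip": -0.2}
    - {"translation": [75.5, 0, 0], "angular": [0, 0, 0], "grip": -0.2}
    - {"translation": [75.5, 0, 0], "angular": [0, 0, 0], "grip": -0.2}
    - {"translation": [75.5, 0, 0], "angular": [0, 0, 0], "grip": -0.2}

```text
time_s: 13.15
position: [533.8, -23.9, 228.4]
orientation: [0.028, 1.0, 0.0, -0.0]
contact_force: [0.5, -0.4, -0.4]
gripper_width: 56.1
```

Run:
```python
from h import *
M=st();np.save("M7.npy",M);im=get_image("wrist");cv2.imwrite("pics/w7.png",im[:,:,::-1]);print(bar(im))
a=cv2.imread("pics/w6.png")
sh=lambda q,y,x:cv2.resize(q[y:y+160,x:x+180],(400,356),interpolation=cv2.INTER_CUBIC)
cv2.imwrite("pics/w67.png",np.hstack([sh(a,60,240),sh(im[:,:,::-1],180,240)]))
```

```text
t 13.15 p [533.8 -23.9 228.4] q6 [-0.168  0.348  1.763  0.     1.032 -1.683] F [ 0.5 -0.4 -0.4] w 56.1
toolx [-9.984e-01  5.590e-02  3.000e-04] tooly [5.590e-02 9.984e-01 1.000e-04]
[(array([321.1, 238.3]), [310, 212, 23, 59, 1005])]
```

View pics/w67.png

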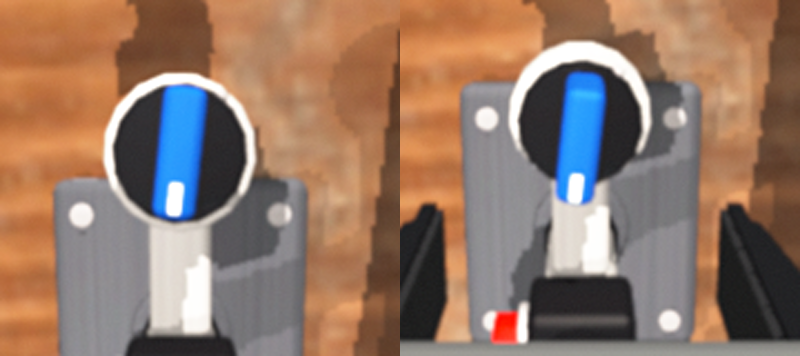

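Picture: the bar's top-face centre is at panel px (180,153) in the left view and (580,150) in the right. Its tilt is a few degrees clockwise, as at the start. Triangulating.

Run:
```python
from h import *
M6,M7=np.load("M6.npy"),np.load("M7.npy")
p6=np.array([180,153])/2.225+[240,60];p7=np.array([180,150])/2.225+[240,180]
for z in range(116,148,4): print(z,ray("wrist",p6,z,M6).round(1)[:2],ray("wrist",p7,z,M7).round(1)[:2])
l=lambda x,y:ray("wrist",np.array([x,y])/2.225+[240,60],130,M6)
d=l(175,215)-l(185,90);print("bar angle",np.arctan2(d[1],d[0]),"thick",np.linalg.norm(l(204,150)-l(160,150)),"disc",np.linalg.norm(l(246,150)-l(114,150)))
```

```text
116 [534.1 -24.1] [543.9 -24.7]
120 [534.1 -24.1] [542.7 -24.7]
124 [534.1 -24.1] [541.5 -24.6]
128 [534.1 -24.1] [540.3 -24.5]
132 [534.1 -24.1] [539.1 -24.5]
136 [534.1 -24.1] [537.9 -24.4]
140 [534.1 -24.1] [536.7 -24.3]
144 [534.1 -24.1] [535.5 -24.3]
bar angle -0.1391194358039045 thick 12.831421604088204 disc 38.494055973147496
```

The bar's top is at z≈148 (triangulation, length and thickness all agree), so the disc is at ≈122, centre (534.1,-24.1), knob angle ≈0.08. I'll grip with TCP at z≈128.

arm_command:
  targets:
    - {"translation": [-0.3, -0.2, 0], "angular": [0, 0, 0.083], "grip": 0.3}
    - {"translation": [-0.3, -0.2, 20], "angular": [0, 0, 0.083], "grip": 0.3}
    - {"translation": [-0.3, -0.2, 45], "angular": [0, 0, 0.083], "grip": 0.3}
    - {"translation": [-0.3, -0.2, 65], "angular": [0, 0, 0.083], "grip": 0.3}
    - {"translation": [-0.3, -0.2, 80], "angular": [0, 0, 0.083], "grip": 0.3}
    - {"translation": [-0.3, -0.2, 90], "angular": [0, 0, 0.083], "grip": 0.3}
    - {"translation": [-0.3, -0.2, 96], "angular": [0, 0, 0.083], "grip": 0.3}
    - {"translation": [-0.3, -0.2, 100], "angular": [0, 0, 0.083], "grip": 0.3}
    - {"translation": [-0.3, -0.2, 100], "angular": [0, 0, 0.083], "grip": 0.3}

```text
time_s: 14.1
position: [534.4, -24.1, 128.6]
orientation: [0.069, 0.998, 0.0, -0.0]
contact_force: [1.0, 0.7, 0.4]
gripper_width: 33.0
```

arm_command:
  targets:
    - {"translation": [0, 0, 0], "angular": [0, 0, 0], "grip": 1}
    - {"translation": [0, 0, 0], "angular": [0, 0, 0], "grip": 1}
    - {"translation": [0, 0, 0], "angular": [0, 0, 0], "grip": 1}
    - {"translation": [0, 0, 0], "angular": [0, 0, 0], "grip": 1}
    - {"translation": [0, 0, 0], "angular": [0, 0, 0], "grip": 1}
  force: 45

```text
time_s: 14.6
position: [534.5, -24.3, 129.1]
orientation: [0.069, 0.998, -0.0, 0.0]
contact_force: [-0.4, -2.2, 3.2]
gripper_width: 11.7
```

Gripped at 11.7 mm with little side force. Turning clockwise to about 1.1 rad.

arm_command:
  targets:
    - {"translation": [0, 0, 0], "angular": [0, 0, 0.1], "grip": 1}
    - {"translation": [0, 0, 0], "angular": [0, 0, 0.2], "grip": 1}
    - {"translation": [0, 0, 0], "angular": [0, 0, 0.3], "grip": 1}
    - {"translation": [0, 0, 0], "angular": [0, 0, 0.4], "grip": 1}
    - {"translation": [0, 0, 0], "angular": [0, 0, 0.5], "grip": 1}
    - {"translation": [0, 0, 0], "angular": [0, 0, 0.6], "grip": 1}
    - {"translation": [0, 0, 0], "angular": [0, 0, 0.7], "grip": 1}
    - {"translation": [0, 0, 0], "angular": [0, 0, 0.8], "grip": 1}
    - {"translation": [0, 0, 0], "angular": [0, 0, 0.9], "grip": 1}
    - {"translation": [0, 0, 0], "angular": [0, 0, 0.98], "grip": 1}
    - {"translation": [0, 0, 0], "angular": [0, 0, 1.02], "grip": 1}
    - {"translation": [0, 0, 0], "angular": [0, 0, 1.02], "grip": 1}

```text
time_s: 15.8
position: [534.9, -23.8, 129.1]
orientation: [0.548, 0.837, 0.001, 0.001]
contact_force: [3.4, 2.8, 3.8]
gripper_width: 11.6
```

arm_command:
  targets:
    - {"translation": [0, 0, 0], "angular": [0, 0, 0], "grip": 0.3}
    - {"translation": [0, 0, 0], "angular": [0, 0, 0], "grip": 0.3}
    - {"translation": [0, 0, 0], "angular": [0, 0, 0], "grip": 0.3}
    - {"translation": [0, 0, -20], "angular": [0, 0, 0], "grip": 0.3}
    - {"translation": [0, 0, -60], "angular": [0, 0, 0], "grip": 0.3}
    - {"translation": [0, 0, -100], "angular": [0, 0, 0], "grip": 0.3}
    - {"translation": [0, 0, -130], "angular": [0, 0, -0.15], "grip": 0.3}
    - {"translation": [0, 0, -130], "angular": [0, 0, -0.3], "grip": 0.3}
    - {"translation": [0, 0, -130], "angular": [0, 0, -0.45], "grip": 0.3}
    - {"translation": [0, 0, -130], "angular": [0, 0, -0.6], "grip": 0.3}
    - {"translation": [0, 0, -130], "angular": [0, 0, -0.75], "grip": 0.3}
    - {"translation": [0, 0, -130], "angular": [0, 0, -0.9], "grip": 0.3}
    - {"translation": [0, 0, -130], "angular": [0, 0, -1.05], "grip": 0.3}
    - {"translation": [0, 0, -130], "angular": [0, 0, -1.1], "grip": 0.3}
    - {"translation": [0, 0, -130], "angular": [0, 0, -1.1], "grip": 0.3}

```text
time_s: 17.3
position: [534.1, -24.2, 258.5]
orientation: [0.029, 1.0, 0.0, -0.0]
contact_force: [0.1, -0.2, 0.6]
gripper_width: 33.1
```

Run:
```python
from h import *
M=st();im=get_image("wrist");im2=get_image("scene");print(bar(im))
h=cv2.cvtColor(np.ascontiguousarray(im[:,:,::-1]),cv2.COLOR_BGR2HSV);m=(h[...,0]>98)&(h[...,0]<125)&(h[...,1]>140)&(h[...,2]>80)
n,l,s,c=cv2.connectedComponentsWithStats(m.astype(np.uint8));
i=min((i for i in range(1,n) if s[i,4]>150),key=lambda i:abs(c[i,0]-321))
vx,vy,_,_=cv2.fitLine(np.argwhere(l==i)[:,::-1].astype(np.float32),2,0,.01,.01).ravel()
c0=c[i];a,b=ray("wrist",c0-20*np.array([vx,vy]),146,M),ray("wrist",c0+20*np.array([vx,vy]),146,M);d=a-b
print("bar world angle",np.degrees(np.arctan2(d[1],d[0])))
a=im[130:410,160:480,::-1];b=im2[170:282,284:412,::-1]
cv2.imwrite("pics/w8.png",np.hstack([cv2.resize(a,(400,350)),cv2.resize(b,(400,350),interpolation=cv2.INTER_CUBIC)]))
cv2.imwrite("pics/s8.png",im2[:,:,::-1])
for f in ("scene0","s5","s8"):
    h=cv2.cvtColor(cv2.imread(f"pics/{f}.png"),cv2.COLOR_BGR2HSV)[190:270,345:380]
    ys,xs=np.nonzero(((h[...,0]<6)|(h[...,0]>174))&(h[...,1]>170)&(h[...,2]>100));print(f,xs.mean()+345,ys.mean()+190,len(xs))
```

```text
t 17.3 p [534.1 -24.2 258.5] q6 [-0.169  0.318  1.721 -0.     1.104 -1.682] F [ 0.1 -0.2  0.6] w 33.1
toolx [-9.983e-01  5.790e-02  5.000e-04] tooly [0.0579 0.9983 0.    ]
[(array([322.7, 229. ]), [298, 211, 48, 39, 1014])]
bar world angle -67.51586048092376
scene0 358.2647058823529 221.35294117647058 34
s5 358.0 229.63636363636363 22
s8 357.74074074074076 230.03703703703704 27
```

View pics/w8.png

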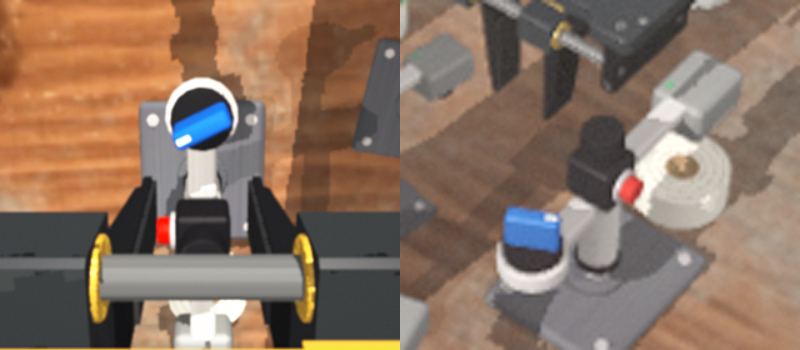

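Picture: the bar has turned to about 1.1 rad clockwise, the button stands out at the lower hole, the roll is in place, and the gripper is clear. Handing in.

```bash
python3 -c "
from rig import job
print(job.sign_off())"
```

```text
the job is handed in; nothing more can be done
None
```

The camera column is latched in its next hole and the lock knob is turned past its detent. I handed the job in at about 17 s of the 58 s allowed.

- **Release and lowering:** I squeezed the head until the button was fully in (38.7 mm wide), lowered it 10 mm and let go of the button. I then pushed on the cap with closed fingers. The column stopped hard after about 26 mm; the last 1 mm push moved it only 0.3 mm while the force rose from 13 to 17 N.
- **Button:** The last pictures show it standing out again. I judged this by eye and did not measure how far out it is. The column stayed at the same height afterwards.
- **Knob:** I gripped the bar and turned it clockwise from about 0.08 rad. The last picture puts it at about 1.12 rad, past the 0.87 rad click-over point. I did not feel or log the click itself.
- **Surroundings:** The gripper finished about 110 mm above the knob, touching nothing. The label roll looks unmoved. The note pad, marker and phone were well away from the work, and I did not re-measure them at the end.

No check failed. The first rough estimate of the knob's height, about 146 mm before lowering, did not fit the later views. I used the better figure from two wrist views, which also matched the bar's length and thickness: about 138 mm after lowering.

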